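Take one cup off the nested stack and stand it on the balance

ROBOT

A 7-joint arm with a two-finger parallel gripper is mounted at the origin on the work surface. World frame = base frame: x ahead of the robot, y to its left, z up, the work surface at z = 0. Lengths are in m, angles in rad, forces in N, time in s.
With the tool pointing down it reaches from about 0.425 to 0.925 m from the base axis. Payload 6.8 kg.
Tool frame: the origin (TCP) lies at the very end of the fingers, on their centre line; the grasp point (between the pads) lies 19 mm behind it (r.tcp_to_grasp is the distance from the TCP to the grasp point, in m); z points along the fingers, y is the line along which they close (so a half turn about z gives the same grasp; the last joint's range is limited). The gripper opens to 85 mm and grips with 20 to 120 N. Pads are 22 mm wide; open, the fingers measure 114 mm over their backs; the gripper's body (76 mm by 85 mm) begins 54 mm behind the grasp point. The pads swing forward as they close: fully open they stand 13 mm farther back than shut.
Start: joints at [1.186, 0.477, 0.022, 1.555, -0.011, 1.109, -0.083], TCP at [0.184, -0.649, 0.231] pointing down, gripper open.
Joint ranges: [-2.96, 2.96], [-0.34, 2.1], [-1.41, 1.46], [0.24, 2.44], [-1.37, 4.51], [0.17, 1.92], [-2.96, 2.96]. Speed limits (rad/s): [2.39, 2.39, 3.14, 3.14, 3.14, 3.14, 3.14].

INTERFACE

Orientations are given as a rotation vector (axis times angle).
In Python, from bench import r gives the robot as it stands.
- The arm moves only by the tool step_arm, never from a script. Its argument "moves" is a list of rows, each a list of 7 numbers: the shift along the tool's x, y, z in mm, then the turn, a rotation vector about the tool's x, y, z in rad, then the finger opening in mm, from 0 to 85.4. A call has 1 to 8 rows; each row is the pose to reach, as a shift and turn from the pose commanded when the call began, along the tool's axes at that moment; what a row does not reach only later rows make up. A row lasts 1/10 s, in which the tool goes at most 50 mm and 8.59 degrees, less where a joint would pass 70% of its speed; a pose out of reach is approached as far as the arm can. A call with a gripper value outside its range is refused whole. The fingers move at their own pace and stop on an object; "grip_force" is the grip in N (left out, the last holds). Time passes only in rows, so rows that repeat a pose let the fingers close. It gives the time, the measured TCP pose, the force, the opening and the grip force at its end, in the units of the state.
- r.get_obs(): the state, without advancing time (a new reading comes with each control period).
- r.grab_frame(name): name is "scene" or "top"; returns a dict with "image" (480x640x3 uint8, red, green, blue), "depth" (480x640 float32, m along the optical axis (not along the pixel's ray), 0 where there is no reading), "mtx" (3x3 intrinsics, pixels), "k1" (the pictures are not rectified: a ray, as slopes to the right and down, at radius r is drawn at 1 + k1 r^2 times it, then the intrinsics apply), "rvec" (rotation vector, rad) and "tvec" (3), from world to camera coordinates, as OpenCV has them. Camera axes: x right, y down, z forward; pixel columns grow to the right and rows downward; lengths in m; the calibration is good to about 2 mm. A picture is of the moment at which its call begins.
- r.hand_in(): hands the job in; it is judged then, once.
The state is a dict: "clock": time; "joints": joint angles; "qvel": joint speeds; "tau": joint torques, N m; "tcp_pos": TCP position; "orientation": TCP orientation; "contact_force": force on the tool from outside, world axes, zero at the start; "moment": the same for the moment, N m; "grip_width": finger opening in m; "gripper_force": force on a finger pad.
Only numpy, scipy, OpenCV 4.12 (cv2) and the standard library are available. Lean on these libraries where they do the work, as an engineer would, in place of code of your own. Each camera call takes 0.05 s, during which the arm holds its last target. There are 200 camera calls.

TASK

Take only the top cup off the nested stack of three wide steel cups and stand it upright in the middle of the balance's round pan, setting it down rather than dropping it. The other two cups must stay behind, nested and standing where they are.

Things in the scene. Friction and masses are not known exactly. Their poses are not given: they have to be found in the camera images.
- top_cup: Top one of the stack of three wide, open, stepped steel cups, 70 g, 72 mm tall: a foot 33 mm high (42 mm across below, 48 above), then a straight collar 39 mm high, 60 mm outside, wall 3 mm. Its foot sits loosely in the cup below, its step on that cup's rim (111 mm above the bench), so its whole collar shows. Origin: centre of its underside, z up; rim 72 mm above that, 150 mm above the bench.
- middle_cup: Second cup of that stack, same shape and size, so fingers reaching over 39 mm below the topmost rim would take it too; it stays. Origin: centre of its underside, 39 mm above the bench, z up. (A lone cup of the same kind and a stack of two slimmer cups, 42 mm across, also stand on the bench and are not meant.)
- bottom_cup: Lowest cup of that stack, same shape and size, standing loose on the bench; it stays. Origin: centre of its underside, z up.
- balance: White low laboratory balance fixed to the bench, 240 mm long (x), 180 mm wide (y), display and keys on its -x end, housing 50 mm high. Its round aluminium pan, 120 mm across, is flat, rigid and 70 mm above the bench. Origin: on the bench, straight below the centre of the pan; z up.
There are look-alikes about, which are no part of the job. Leave any blue or orange look-alike of the top_cup alone. What is shaped like the middle_cup but red is not meant.

How it is judged:
By the outcome, as a careful person would: the job done as asked, in the order asked, and still so for the second after the job is handed in, with the robot touching nothing.
It also fails if it takes over 38 s, if anything falls off the work surface, if the arm or the gripper's body presses on something with over 40 N, if the wrist force passes 120 N, or if a joint passes its speed limit or range.

## Working session

There is one attempt and no reset: what is moved stays moved. The work goes in short steps, Python scripts to look and compute and a tool call to move; the robot and the scene stay as the last step left them, time stands still between calls to the robot, and variables do not carry over. Pictures are saved under pics/ and viewed, at most 10 in all, crops included, and the job is handed in when it is done.

Besides the shell and the picture viewer there is one more tool, called after "Emit:" by a JSON object that holds its "method" and its "body", one argument or row to a line. step_arm: Moves the arm, as the interface text tells. Its arguments: {"type":"object","properties":{"moves":{"type":"array","items":{"type":"array","items":{"type":"number"}}},"grip_force":{"type":"number"}},"required":["moves"]}

```bash
mkdir -p pics; cat > h.py <<'E'
import numpy as np, cv2, sys
from bench import r
def grab(n):
    f=r.grab_frame(n); np.savez(f'{n}.npz',**f); return f
def load(n): return np.load(f'{n}.npz')
def cam(f):
    R=cv2.Rodrigues(np.array(f['rvec'],float))[0]; return R,-R.T@np.array(f['tvec'],float).ravel()
def rays(f,px):
    K=np.array(f['mtx']);d=np.array([float(f['k1']) ,0,0,0,0])
    p=cv2.undistortPoints(np.array(px,float).reshape(-1,1,2),K,d).reshape(-1,2)
    R,C=cam(f); return C,p,np.c_[p,np.ones(len(p))]@R
def onplane(f,px,z):
    C,_,D=rays(f,px); return C+D*((z-C[2])/D[:,2])[:,None]
def cloud(f):
    v,u=np.mgrid[:480,:640]; C,_,D=rays(f,np.c_[u.ravel(),v.ravel()])
    return (C+D*np.array(f['depth']).reshape(-1,1)).reshape(480,640,3)
E
python3 - <<'E'
from h import *
for n in('scene','top'):
    f=grab(n); cv2.imwrite(f'pics/{n}0.png',f['image'][:,:,::-1]); print(n,cam(f)[1],f['k1'],f['mtx'][0])
print(r.get_obs())
E
```

```text
scene [ 1.26993534 -0.11953027  0.60430734] -0.11199028567108273 [598.53806736   0.         322.72868866]
top [0.43253971 0.00320975 1.14087968] -0.14608491400126844 [548.83370029   0.         310.19350954]
{'clock': 0.1, 'joints': array([ 1.18591754,  0.47774608,  0.02233919,  1.55633581, -0.01151366,
        1.10929976, -0.08311447]), 'qvel': array([-5.42265909e-04, -1.26909560e-03,  8.28187193e-05, -1.36952691e-03,
        9.67801716e-05, -2.23021852e-04,  1.83077150e-03]), 'tau': array([ 6.33162635e-03, -5.97752881e+01,  1.61428951e+00, -2.81953865e+01,
        1.28310811e-02,  4.98296853e-03, -2.60102911e-05]), 'tcp_pos': array([ 0.18430091, -0.64880301,  0.23041074]), 'orientation': array([-3.10994543e+00, -4.33156486e-01,  5.26589339e-04]), 'contact_force': array([0.38610418, 0.11027027, 0.53403855]), 'moment': array([ 0.03866161,  0.02327837, -0.01120315]), 'gripper_force': 0.0, 'grip_width': 0.08529218048443445}
```

View pics/scene0.png

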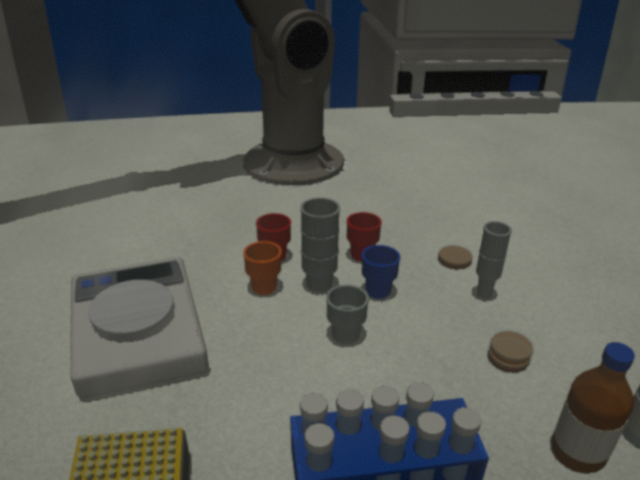

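View pics/top0.png

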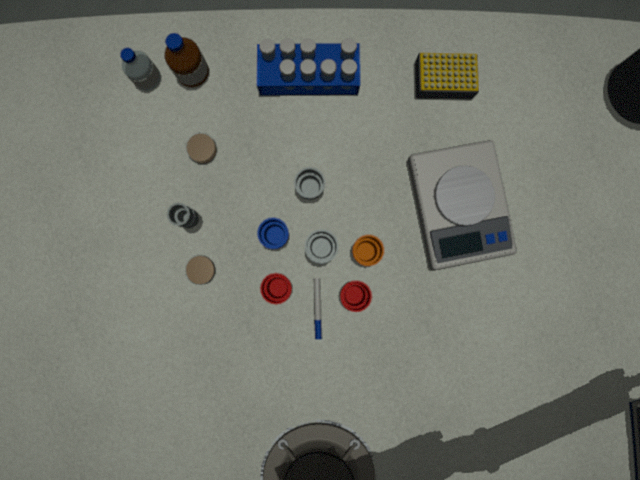

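The stack's rim is at (321,247) in the top view and (320,210) in the scene view. The pan is at (464,194) in top and (132,307) in scene. Next I'll measure both from depth, plus the rim ellipse.

```bash
python3 - <<'E'
from h import *
for n,sp,pp in(('top',(321,247),(464,194)),('scene',(320,210),(132,307))):
    f=load(n); P=cloud(f); ok=f['depth']>0
    v,u=np.mgrid[:480,:640]
    near=lambda c,rad:(np.hypot(u-c[0],v-c[1])<rad)&ok
    m=near(sp,30)&(P[...,2]>.13)
    m8=cv2.morphologyEx(m.astype(np.uint8),cv2.MORPH_OPEN,np.ones((2,2)))
    c=np.vstack(cv2.findContours(m8,0,1)[0]); e=cv2.fitEllipse(cv2.convexHull(c))
    print(n,'z pcts',np.percentile(P[m][:,2],[5,50,95]),'ell',e,'ctr@.15',onplane(f,[e[0]],.15))
    q=P[m&(P[...,2]>.144)]; print(' rim pts',len(q),q[:,:2].min(0),q[:,:2].max(0),(q[:,:2].min(0)+q[:,:2].max(0))/2)
    m=near(pp,60)&(abs(P[...,2]-.07)<.008)
    l=cv2.connectedComponents(m.astype(np.uint8))[1]; m=(l==l[pp[1],pp[0]])&(l>0)
    c=np.vstack(cv2.findContours(m.astype(np.uint8),0,1)[0]);e=cv2.fitEllipse(cv2.convexHull(c))
    q=P[m]; print(' pan',np.median(q[:,2]),e,onplane(f,[e[0]],.07),(q[:,:2].min(0)+q[:,:2].max(0))/2,np.ptp(q[:,:2],0))
    # highest things between
    s=(P[...,0]>.3)&(P[...,0]<.75)&(P[...,1]>-.4)&(P[...,1]<.15)&ok; print(' maxz',np.percentile(P[s][:,2],99.9))
f=load('top'); g=f['image'][217:277,291:351,::-1]; g2=f['image'][150:240,420:510,::-1]
s=load('scene')['image']; 
cv2.imwrite('pics/crop.png',np.hstack([cv2.resize(g,(400,400)),cv2.resize(s[185:265,280:360,::-1],(400,400))]))
E
```

```text
top z pcts [0.13846577 0.15114096 0.15372991] ell ((322.4247131347656, 246.32815551757812), (33.902679443359375, 33.906105041503906), 150.88809204101562) ctr@.15 [[ 0.47654068 -0.00771184  0.15      ]]
 rim pts 233 [ 0.44817438 -0.03586618] [0.50797677 0.02382779] [ 0.47807558 -0.00601919]
 pan 0.07164937819853545 ((464.5030517578125, 195.24302673339844), (58.56214141845703, 60.58506774902344), 148.8428955078125) [[ 0.58101184 -0.29054423  0.07      ]] [ 0.5808682  -0.29137489] [0.1186079  0.11810319]
 maxz 0.1524287510289819
scene z pcts [0.13148627 0.14141563 0.14963566] ell ((320.56243896484375, 213.5186767578125), (31.90410614013672, 42.197940826416016), 91.190185546875) ctr@.15 [[ 0.4981936  -0.00662631  0.15      ]]
 rim pts 344 [ 0.44738596 -0.03561915] [0.5088212 0.0253596] [ 0.47810358 -0.00512977]
 pan 0.0693946175034103 ((130.73904418945312, 307.2778015136719), (54.528350830078125, 86.31370544433594), 77.42798614501953) [[ 0.58894398 -0.2896407   0.07      ]] [ 0.58133898 -0.29151456] [0.1213803  0.11920396]
 maxz 0.1493443990572148
```

View pics/crop.png

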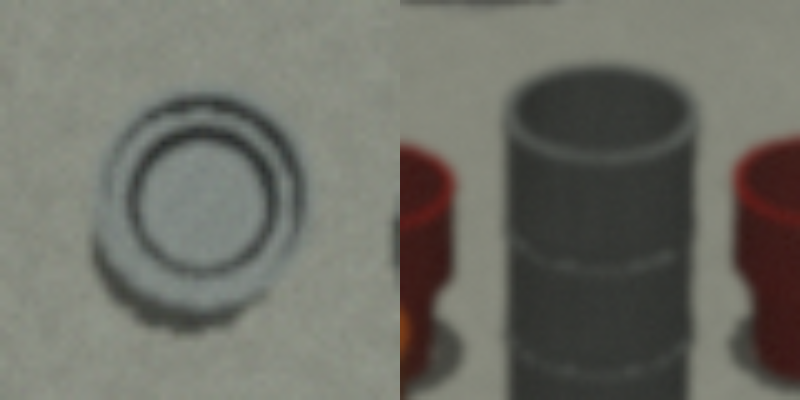

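The crop shows the collar seams of all three cups, stacked straight. The rim centre is about (0.478, -0.0055) and the pan centre about (0.581, -0.291). Next come the shifts in tool axes.

```bash
cat >> h.py <<'E'
def rel(*targets):
    o=r.get_obs(); R=cv2.Rodrigues(o['orientation'])[0]
    print('clk',o['clock'],'tcp',o['tcp_pos'].round(4),'zaxis',R[:,2].round(4),'F',o['contact_force'].round(2),'w',round(o['grip_width'],4),'q',o['joints'].round(2))
    for t in targets: print(t,(1000*R.T@(np.array(t)-o['tcp_pos'])).round(1))
E
python3 -c "
from h import *
rel((.45,-.35,.25),(.478,-.0055,.24),(.478,-.0055,.12))
print(cv2.Rodrigues(r.get_obs()['orientation'])[0].round(3))"
```

```text
clk 0.1 tcp [ 0.1843 -0.6488  0.2304] zaxis [-6.0e-04  1.6e-03 -1.0e+00] F [0.39 0.11 0.53] w 0.0853 q [ 1.19  0.48  0.02  1.56 -0.01  1.11 -0.08]
(0.45, -0.35, 0.25) [ 337.2 -214.9  -19.3]
(0.478, -0.0055, 0.24) [ 458.3 -538.6   -8.7]
(0.478, -0.0055, 0.12) [ 458.3 -538.4  111.3]
[[ 0.962  0.273 -0.001]
 [ 0.273 -0.962  0.002]
 [-0.    -0.002 -1.   ]]
```

Emit:
{"method": "step_arm", "body": {
  "moves": [
    [42,-27,-2,0,0,0,85],
    [84,-54,-5,0,0,0,85],
    [126,-81,-8,0,0,0,85],
    [168,-107,-10,0,0,0,85],
    [211,-134,-12,0,0,0,85],
    [253,-161,-14,0,0,0,85],
    [295,-188,-17,0,0,0,85],
    [337,-215,-19,0,0,0,85]
  ],
  "grip_force": 25
}}

```text
clock: 0.9
tcp_pos: [0.4502, -0.3493, 0.2503]
orientation: [3.112, 0.433, -0.0]
contact_force: [0.4, -0.1, 0.2]
grip_width: 0.0853
gripper_force: 0.0
```

```bash
python3 -c "
from h import *
rel((.478,-.0055,.24),(.478,-.0055,.12))"
```

```text
clk 0.9 tcp [ 0.4502 -0.3493  0.2503] zaxis [-2.e-04 -1.e-04 -1.e+00] F [ 0.4  -0.1   0.17] w 0.0853 q [ 0.66  0.29 -0.13  1.78  0.04  1.07 -0.78]
(0.478, -0.0055, 0.24) [ 120.6 -323.1   10.3]
(0.478, -0.0055, 0.12) [ 120.6 -323.1  130.3]
```

Emit:
{"method": "step_arm", "body": {
  "moves": [
    [15,-41,2,0,0,0,85],
    [30,-81,4,0,0,0,85],
    [45,-121,6,0,0,0,85],
    [60,-162,8,0,0,0,85],
    [75,-202,10,0,0,0,85],
    [90,-242,10,0,0,0,85],
    [105,-283,10,0,0,0,85],
    [120.6,-323,10,0,0,0,85]
  ]
}}

```text
clock: 1.7
tcp_pos: [0.4766, -0.0057, 0.2401]
orientation: [3.111, 0.433, -0.0]
contact_force: [1.3, -0.1, 0.2]
grip_width: 0.0851
gripper_force: 0.0
```

```bash
python3 - <<'E'
from h import *
rel((.478,-.0055,.20),(.478,-.0055,.12))
f=grab('scene'); cv2.imwrite('pics/a.png',cv2.resize(f['image'][80:320,200:460,::-1],(650,600)))
E
```

```text
clk 1.7 tcp [ 0.4766 -0.0057  0.2401] zaxis [-3.e-04 -2.e-04 -1.e+00] F [ 1.28 -0.14  0.21] w 0.0851 q [ 0.22  0.16 -0.37  1.98  0.07  1.01 -1.48]
(0.478, -0.0055, 0.2) [ 1.4  0.2 40.1]
(0.478, -0.0055, 0.12) [  1.4   0.2 120.1]
```

View pics/a.png

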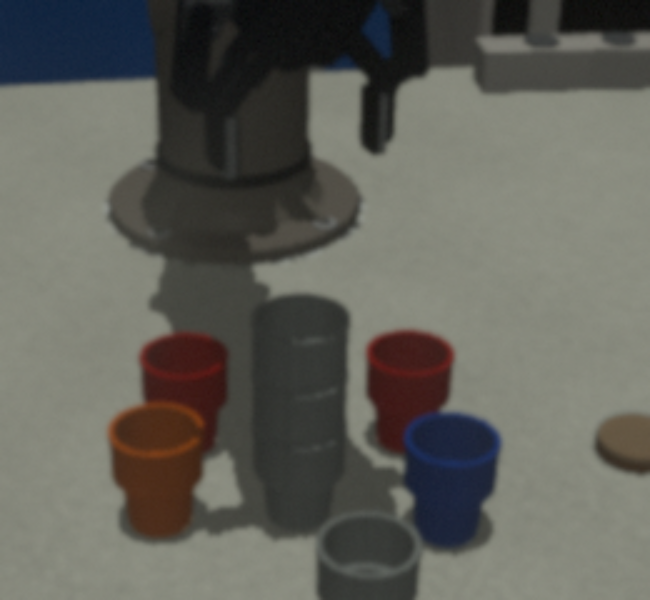

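The open fingers straddle the stack, with the stack rim at (300,310) in this crop. Descending to TCP z of about 0.116 keeps them above the middle cup's rim at 0.111.

Emit:
{"method": "step_arm", "body": {
  "moves": [
    [1.4,0.2,25,0,0,0,85],
    [1.4,0.2,50,0,0,0,85],
    [1.4,0.2,70,0,0,0,85],
    [1.4,0.2,85,0,0,0,85],
    [1.4,0.2,98,0,0,0,85],
    [1.4,0.2,110,0,0,0,85],
    [1.4,0.2,120,0,0,0,85],
    [1.4,0.2,124,0,0,0,85]
  ]
}}

```text
clock: 2.55
tcp_pos: [0.4782, -0.0072, 0.1153]
orientation: [-3.111, -0.433, 0.002]
contact_force: [-0.6, 1.0, -0.7]
grip_width: 0.085
gripper_force: 0.0
```

```bash
python3 - <<'E'
from h import *
rel((.478,-.0055,.116))
f=grab('scene'); cv2.imwrite('pics/b.png',cv2.resize(f['image'][140:300,230:410,::-1],(675,600)))
E
```

```text
clk 2.55 tcp [ 0.4782 -0.0072  0.1153] zaxis [-0.0011 -0.     -1.    ] F [-0.6  1.  -0.7] w 0.085 q [ 0.18  0.34 -0.35  2.1   0.17  0.73 -1.57]
(0.478, -0.0055, 0.116) [ 0.3 -1.7 -0.7]
```

View pics/b.png

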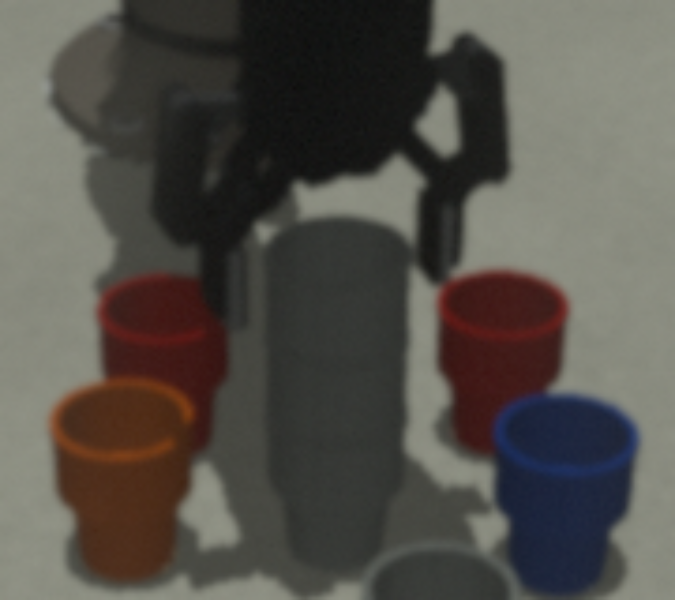

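The fingers straddle the top collar evenly, with tips at (235,325) and (435,280) in the crop, above the seam. I'll centre slightly and close gently in stages.

Emit:
{"method": "step_arm", "body": {
  "moves": [
    [0,-1,0,0,0,0,80],
    [0,-1,0,0,0,0,74],
    [0,-1,0,0,0,0,69],
    [0,-1,0,0,0,0,66],
    [0,-1,0,0,0,0,64],
    [0,-1,0,0,0,0,63]
  ],
  "grip_force": 20
}}

```text
clock: 3.2
tcp_pos: [0.4783, -0.0061, 0.1164]
orientation: [-3.112, -0.433, -0.0]
contact_force: [-0.0, 0.7, -0.0]
grip_width: 0.0631
gripper_force: 0.2
```

```bash
python3 - <<'E'
from h import *
rel((.478,-.0055,.116))
for n in('scene','top'):
    f=grab(n);P=cloud(f);m=(f['depth']>0)&(abs(P[...,0]-.478)<.05)&(abs(P[...,1]+.0055)<.034)&(abs(P[...,2]-.06)<.04)
    if n=='scene': q=P[m]; print(len(q),[(q[abs(q[:,2]-z)<.006][:,1].min().round(4),q[abs(q[:,2]-z)<.006][:,1].max().round(4)) for z in(.05,.06,.09)])
E
```

```text
clk 3.2 tcp [ 0.4783 -0.0061  0.1164] zaxis [ 3.e-04  1.e-04 -1.e+00] F [-0.02  0.74 -0.04] w 0.0631 q [ 0.18  0.34 -0.35  2.1   0.17  0.73 -1.57]
(0.478, -0.0055, 0.116) [-0.2 -0.7  0.4]
1353 [(np.float64(-0.0351), np.float64(0.0232)), (np.float64(-0.0352), np.float64(0.023)), (np.float64(-0.0351), np.float64(0.0219))]
```

Emit:
{"method": "step_arm", "body": {
  "moves": [
    [0,-0.5,0,0,0,0,62],
    [0,-0.5,0,0,0,0,61],
    [0,-0.5,0,0,0,0,60],
    [0,-0.5,0,0,0,0,58],
    [0,-0.5,0,0,0,0,55],
    [0,-0.5,0,0,0,0,55]
  ],
  "grip_force": 25
}}

```text
clock: 3.9
tcp_pos: [0.4784, -0.0055, 0.1165]
orientation: [-3.111, -0.433, -0.001]
contact_force: [-1.1, 1.1, 4.7]
grip_width: 0.0601
gripper_force: 26.4
```

Emit:
{"method": "step_arm", "body": {
  "moves": [
    [0,0,-2,0,0,0,55],
    [0,0,-5,0,0,0,55],
    [0,0,-9,0,0,0,55],
    [0,0,-14,0,0,0,55],
    [0,0,-20,0,0,0,55],
    [0,0,-26,0,0,0,55],
    [0,0,-32,0,0,0,55],
    [0,0,-38,0,0,0,55]
  ]
}}

```text
clock: 4.7
tcp_pos: [0.4782, -0.0057, 0.1549]
orientation: [3.112, 0.433, 0.0]
contact_force: [0.1, 0.0, -0.5]
grip_width: 0.0599
gripper_force: 27.2
```

```bash
python3 - <<'E'
from h import *
rel()
f=grab('scene'); cv2.imwrite('pics/c.png',cv2.resize(f['image'][110:300,230:410,::-1],(568,600)))
E
```

```text
clk 4.7 tcp [ 0.4782 -0.0057  0.1549] zaxis [ 2.e-04 -0.e+00 -1.e+00] F [ 0.14  0.04 -0.5 ] w 0.0599 q [ 0.2   0.28 -0.36  2.07  0.13  0.82 -1.54]
```

View pics/c.png

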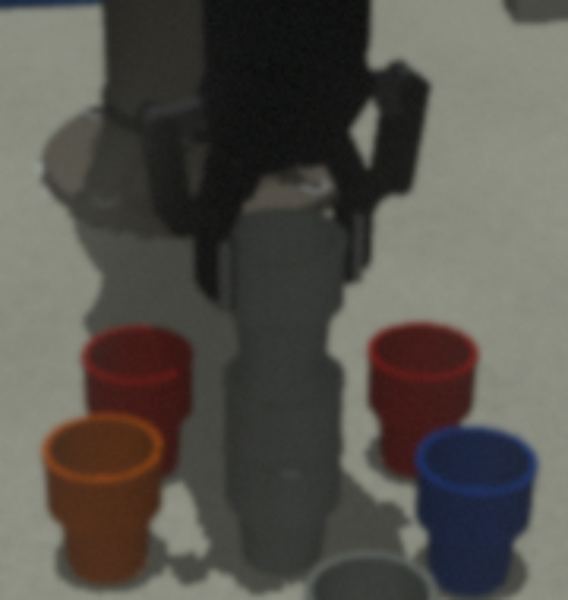

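Only the top cup is rising: its foot shows at (283,340), the two lower cups stay nested, and the load matches one cup. I'll lift it well clear.

Emit:
{"method": "step_arm", "body": {
  "moves": [
    [0,0,-10,0,0,0,55],
    [0,0,-22,0,0,0,55],
    [0,0,-36,0,0,0,55],
    [0,0,-50,0,0,0,55],
    [0,0,-64,0,0,0,55],
    [0,0,-76,0,0,0,55],
    [0,0,-82,0,0,0,55],
    [0,0,-85,0,0,0,55]
  ]
}}

```text
clock: 5.55
tcp_pos: [0.4784, -0.0057, 0.2401]
orientation: [3.111, 0.433, 0.002]
contact_force: [0.0, 0.4, -0.1]
grip_width: 0.0599
gripper_force: 27.3
```

```bash
python3 -c "
from h import *
rel((.581,-.291,.22),(.581,-.291,.11))
P=None
f=grab('scene');P=cloud(f);q=P[(f['depth']>0)&(abs(P[...,0]-.478)<.05)&(abs(P[...,1]+.0055)<.04)]
print(np.histogram(q[:,2],np.arange(.0,.31,.01)))"
```

```text
clk 5.55 tcp [ 0.4784 -0.0057  0.2401] zaxis [ 1.1e-03 -1.0e-04 -1.0e+00] F [ 0.    0.44 -0.11] w 0.0599 q [ 0.22  0.17 -0.37  1.98  0.07  1.01 -1.48]
(0.581, -0.291, 0.22) [ 20.7 302.5  20.2]
(0.581, -0.291, 0.11) [ 20.6 302.5 130.2]
(array([267, 116, 116,  86, 181, 193, 177, 233, 311, 354, 411, 110,   0,
         0,   0,   0,   0,   0,   0,   1, 145, 178, 185, 135, 271, 473,
       544, 409, 124, 165]), array([0.  , 0.01, 0.02, 0.03, 0.04, 0.05, 0.06, 0.07, 0.08, 0.09, 0.1 ,
       0.11, 0.12, 0.13, 0.14, 0.15, 0.16, 0.17, 0.18, 0.19, 0.2 , 0.21,
       0.22, 0.23, 0.24, 0.25, 0.26, 0.27, 0.28, 0.29, 0.3 ]))
```

Emit:
{"method": "step_arm", "body": {
  "moves": [
    [1,15,0,0,0,0,55],
    [3,45,0,0,0,0,55],
    [6,85,0,0,0,0,55],
    [9,125,0,0,0,0,55],
    [12,165,0,0,0,0,55],
    [14,205,0,0,0,0,55],
    [17,245,0,0,0,0,55],
    [19,275,0,0,0,0,55]
  ]
}}

```text
clock: 6.4
tcp_pos: [0.571, -0.2695, 0.238]
orientation: [3.111, 0.429, -0.003]
contact_force: [0.3, 0.3, -1.0]
grip_width: 0.0597
gripper_force: 27.3
```

Emit:
{"method": "step_arm", "body": {
  "moves": [
    [1,15,0,0,0,0,55],
    [1.7,25,0,0,0,0,55],
    [1.7,27.5,15,0,0,0,55],
    [1.7,27.5,35,0,0,0,55],
    [1.7,27.5,55,0,0,0,55],
    [1.7,27.5,75,0,0,0,55],
    [1.7,27.5,90,0,0,0,55],
    [1.7,27.5,100,0,0,0,55]
  ]
}}

```text
clock: 7.2
tcp_pos: [0.58, -0.2894, 0.1374]
orientation: [-3.11, -0.436, 0.003]
contact_force: [-0.0, 0.4, -1.7]
grip_width: 0.06
gripper_force: 27.3
```

```bash
python3 - <<'E'
from h import *
rel((.581,-.291,.1085))
f=grab('scene'); cv2.imwrite('pics/d.png',cv2.resize(f['image'][180:400,40:240,::-1],(545,600)))
P=cloud(f)
m=(f['depth']>0)&(np.hypot(P[...,0]-.581,P[...,1]+.291)<.05)&(P[...,2]>.0745)&(P[...,2]<.115); q=P[m]
print([(z,(q[abs(q[:,2]-z)<.004][:,1].min(),q[abs(q[:,2]-z)<.004][:,1].max()),q[abs(q[:,2]-z)<.004][:,0].max()) for z in(.09,.1,.11) if (abs(q[:,2]-z)<.004).any()])
E
```

```text
clk 7.2 tcp [ 0.58   -0.2894  0.1374] zaxis [-0.002   0.0014 -1.    ] F [-0.01  0.39 -1.68] w 0.06 q [ 0.51  0.54 -0.2   1.69  0.12  0.93 -1.03]
(0.581, -0.291, 0.1085) [ 0.6  1.9 28.9]
[(0.1, (np.float64(-0.30889856747176075), np.float64(-0.2683592978782319)), np.float64(0.6012210310713724)), (0.11, (np.float64(-0.31038337131412086), np.float64(-0.2676675238601363)), np.float64(0.6032700055381968))]
```

View pics/d.png

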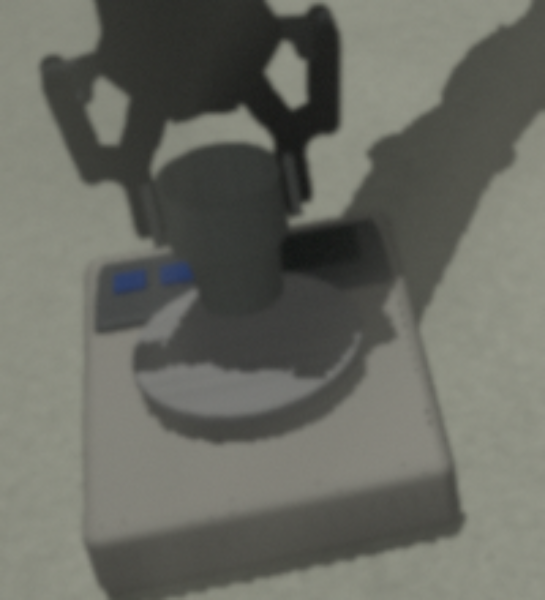

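The cup is upright at (235,230) in the crop, hanging about 29 mm above the pan. Its measured centre is (0.580, -0.289), within 2 mm of the pan centre. I'll lower it slowly to contact.

Emit:
{"method": "step_arm", "body": {
  "moves": [
    [0.5,1.5,6,0,0,0,55],
    [0.5,1.5,12,0,0,0,55],
    [0.5,1.5,17,0,0,0,55],
    [0.5,1.5,21,0,0,0,55],
    [0.5,1.5,23,0,0,0,55],
    [0.5,1.5,24,0,0,0,55],
    [0.5,1.5,25,0,0,0,55],
    [0.5,1.5,25,0,0,0,55]
  ]
}}

```text
clock: 8.05
tcp_pos: [0.5817, -0.2924, 0.1144]
orientation: [3.111, 0.433, 0.0]
contact_force: [-0.4, 0.6, -0.6]
grip_width: 0.0602
gripper_force: 27.3
```

Emit:
{"method": "step_arm", "body": {
  "moves": [
    [0,0,0.5,0,0,0,55],
    [0,0,1,0,0,0,55],
    [0,0,1.5,0,0,0,55],
    [0,0,2,0,0,0,55],
    [0,0,2,0,0,0,55]
  ]
}}

```text
clock: 8.55
tcp_pos: [0.5815, -0.2923, 0.1122]
orientation: [-3.111, -0.433, 0.0]
contact_force: [0.5, -0.2, 0.2]
grip_width: 0.0602
gripper_force: 27.3
```

Emit:
{"method": "step_arm", "body": {
  "moves": [
    [0,-0.5,0.5,0,0,0,55],
    [0,-0.5,1,0,0,0,55],
    [0,-0.5,1.5,0,0,0,55],
    [0,-0.5,2,0,0,0,55],
    [0,-0.5,2,0,0,0,55]
  ]
}}

```text
clock: 9.05
tcp_pos: [0.5814, -0.2918, 0.1102]
orientation: [-3.111, -0.433, 0.0]
contact_force: [-0.3, 0.0, -0.8]
grip_width: 0.06
gripper_force: 27.3
```

Emit:
{"method": "step_arm", "body": {
  "moves": [
    [0,0,0.5,0,0,0,55],
    [0,0,1,0,0,0,55],
    [0,0,1,0,0,0,55]
  ]
}}

```text
clock: 9.35
tcp_pos: [0.5814, -0.2918, 0.1092]
orientation: [-3.111, -0.433, 0.0]
contact_force: [-0.5, 0.4, -1.0]
grip_width: 0.0602
gripper_force: 27.3
```

Emit:
{"method": "step_arm", "body": {
  "moves": [
    [0,0,0.4,0,0,0,55],
    [0,0,0.8,0,0,0,55],
    [0,0,0.8,0,0,0,55]
  ]
}}

```text
clock: 9.65
tcp_pos: [0.5815, -0.2919, 0.1087]
orientation: [3.111, 0.433, 0.0]
contact_force: [-1.7, -0.4, 1.1]
grip_width: 0.06
gripper_force: 27.5
```

Emit:
{"method": "step_arm", "body": {
  "moves": [
    [0,0,0.4,0,0,0,55],
    [0,0,0.8,0,0,0,55],
    [0,0,0.8,0,0,0,55]
  ]
}}

```text
clock: 9.95
tcp_pos: [0.5817, -0.2918, 0.1086]
orientation: [3.111, 0.433, 0.001]
contact_force: [-2.6, 0.7, 6.1]
grip_width: 0.06
gripper_force: 27.9
```

The cup is on the pan, pressing with about 6 N. I'll ease off and open slowly and evenly.

Emit:
{"method": "step_arm", "body": {
  "moves": [
    [0,0,-0.5,0,0,0,55],
    [0,0,-0.5,0,0,0,60],
    [0,0,-0.5,0,0,0,61],
    [0,0,-0.5,0,0,0,63],
    [0,0,-0.5,0,0,0,66],
    [0,0,-0.5,0,0,0,72],
    [0,0,-0.5,0,0,0,80],
    [0,0,-0.5,0,0,0,85]
  ],
  "grip_force": 20
}}

```text
clock: 10.75
tcp_pos: [0.5814, -0.2919, 0.1081]
orientation: [3.112, 0.433, -0.0]
contact_force: [0.7, -0.7, -0.7]
grip_width: 0.0848
gripper_force: 0.0
```

Emit:
{"method": "step_arm", "body": {
  "moves": [
    [0,0,-0.5,0,0,0,85],
    [0,0,-8,0,0,0,85],
    [0,0,-18,0,0,0,85],
    [0,0,-30,0,0,0,85],
    [0,0,-45,0,0,0,85],
    [0,0,-65,0,0,0,85],
    [0,0,-85,0,0,0,85],
    [0,0,-110,0,0,0,85]
  ]
}}

```text
clock: 11.55
tcp_pos: [0.5812, -0.2917, 0.2199]
orientation: [3.112, 0.434, 0.0]
contact_force: [0.8, -0.2, -0.2]
grip_width: 0.0848
gripper_force: 0.0
```

```bash
python3 - <<'E'
from h import *
rel()
f=grab('scene'); cv2.imwrite('pics/e.png',f['image'][:,:,::-1])
P=cloud(f)
m=(f['depth']>0)&(np.hypot(P[...,0]-.581,P[...,1]+.291)<.05)&(P[...,2]<.15); q=P[m]
for z in(.085,.095,.12,.14): s=q[abs(q[:,2]-z)<.004]; print(z,s[:,:2].min(0).round(4),s[:,:2].max(0).round(4))
print('top z',np.percentile(q[:,2],99))
E
```

```text
clk 11.55 tcp [ 0.5812 -0.2917  0.2199] zaxis [ 1.e-04 -0.e+00 -1.e+00] F [ 0.75 -0.21 -0.25] w 0.0848 q [ 0.52  0.46 -0.2   1.62  0.1   1.08 -1.01]
0.085 [ 0.5807 -0.3129] [ 0.6048 -0.2691]
0.095 [ 0.5823 -0.3135] [ 0.6051 -0.2688]
0.12 [ 0.5505 -0.3201] [ 0.6122 -0.2614]
0.14 [ 0.5501 -0.3216] [ 0.614  -0.2607]
top z 0.14247521391165632
```

View pics/e.png

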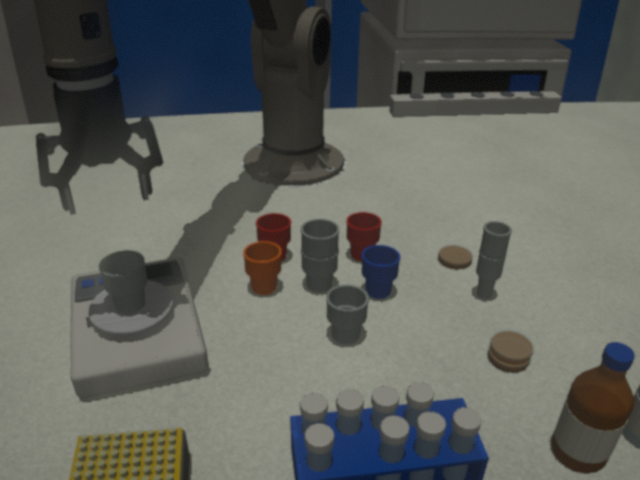

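The cup stands upright mid-pan at (124,282), with its centre near (0.582, -0.291) and its rim at 0.142. The other two cups are still nested at (320,255), and the gripper is clear, so I'm handing in.

```bash
python3 -c "
from h import *
print(r.hand_in())"
```

```text
the job is handed in; nothing more can be done
None
```

The top cup stands upright in the middle of the balance pan, about 1 mm off centre by depth measurement, the other two cups are still nested in place, and the job was handed in at about 11.6 s.

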